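# Lock the panel clamp with the T-key

## Task

Take the T-handled key out of the tool block, push its square end fully home into the square recess of the clamp knob on the sloped jig, and with the key turn the knob clockwise to its stop, so that the clamp's arm lies across the wooden panel. Leave the key standing fully home in the knob and let go of it. Do not touch the knob or its arm with the gripper, and leave the jig's neighbours (awl, glue bottle, cup, tape roll) where they stand.

Things in the scene. Friction and masses are not known exactly. Their poses are not given: they have to be found in the camera images.
- key: T-handled key, 120 mm tall, upright in the tool block. Origin: centre of its bottom end, z up the shaft. Nose 4 mm tall, 10 widening to 16 mm across; square steel end 16 x 16 mm (flats across key x and y) to z = 36; round 12 mm shaft to z = 100; dark wooden crossbar 90 (x) x 20 (y) x 20 mm centred at z = 110. About 160 g. Sits 30 mm deep in the block with 3 mm play.
- key_tip (a point): centre of the bottom end of the key (same as the key's origin)
- block: fixed wooden tool block 80 (x) x 200 (y) x 45 mm tall, origin at the centre of its underside. The key's hole is at (0, +60 mm), the awl's at (0, -60 mm); holes 30 mm deep from the top.
- awl: awl with a round dark wooden handle (28 mm diameter), 132 mm tall, standing in the block's other hole, not needed; origin at its bottom end
- jig: fixed plywood jig, base 235 (x) x 250 (y) mm, origin at the centre of its underside. Its board rises from the front (-x) edge, 32 mm high, to 133 mm at the back, 25 degrees to the horizontal (normal leans towards the jig's -x). A pale 12 mm finger-jointed panel lies on the right (-y) part; the clamp knob stands left of it.
- toggle: the steel clamp: a captive round knob, 60 mm diameter, 40 mm tall above the slope, with a square recess in its top, and a flat arm (18 mm wide, 8 mm thick, top 24 mm above the slope) reaching 88 mm from the axis along this body's +x. Origin on the axis at the slope's surface, z out along the axis (25 degrees from vertical).
- recess (a point): centre of the recess's flat floor, 32 mm below the knob's top face; axes as toggle: z out along the axis, x along the arm. The recess is 18.5 x 18.5 mm, sides parallel to x and y, for 22 mm up from the floor; above that a 10 mm lead-in widens to 26.5 mm square at the mouth. The key's square end fits at any quarter turn.
- clamp (a joint): turn of the knob in rad: 0 = arm straight up the slope, clear of the panel (it starts between 0.3 and 0.6); grows clockwise seen from the handle of the key; 1.57 = at the stop, arm level across the panel. Stiff (about 0.08 N m), stays where it is left.
- glue: white glue bottle, 56 mm diameter, 130 mm tall, loose, not needed; origin at the centre of its base
- dowel_cup: small steel cup, 64 mm diameter, 70 mm tall, loose, not needed; origin at the centre of its base
- tape: roll of tape lying flat, 90 mm diameter, 24 mm tall, loose, not needed; origin at the centre of its underside
Mind the look-alikes: they are no part of the job. There is more than one size of the key; the one meant has the size given above.

How it is judged:
On the way, in this order (a step that is already met when the one before it is completed fails the run):
1. the key is fully home in the knob's recess (z of key_tip in the frame of recess between -0.006 and 0.007 m and distance between key_tip and recess below 0.009 m and angle between the z axis of key and the z axis of recess, either way round below 0.22 rad), for 0.2 s.
2. the knob is turned to its stop with the key home in it (all of step 1 and value of joint clamp above 1.44 rad), for 0.2 s.
At the end, for the whole second after the job is handed in: the knob is turned to within 0.13 rad of its stop at 1.57 rad (clamp joint above 1.44), and the key stands at rest in it, its bottom end within 9 mm of the centre of the recess's floor and less than 7 mm above that floor, its shaft within 0.22 rad of the knob's axis, released (all of step 2 and linear speed of key below 0.02 m/s and velocity of joint clamp below 0.05 rad/s); the robot touches nothing.
It fails at once if the robot touches the clamp's knob or arm itself (more than 1 N) (contact force between any of the arm, the fingers and toggle above 1 N).
It fails at once if the awl is shifted by more than 40 mm (distance of awl from where it was at the start of the episode above 0.04 m).
It fails at once if the glue bottle is shifted by more than 40 mm (distance of glue from where it was at the start of the episode above 0.04 m).
It fails at once if the cup is shifted by more than 40 mm (distance of dowel_cup from where it was at the start of the episode above 0.04 m).
It fails at once if the tape roll is shifted by more than 40 mm (distance of tape from where it was at the start of the episode above 0.04 m).
It also fails if it takes over 51 s, if anything falls off the work surface, if the arm or the gripper's body presses on something with over 40 N, if the wrist force passes 120 N, or if a joint passes its speed limit or range.

## Robot

A 7-joint arm with a two-finger parallel gripper is mounted at the origin on the work surface. World frame = base frame: x ahead of the robot, y to its left, z up, the work surface at z = 0. Lengths are in m, angles in rad, forces in N, time in s.
With the tool pointing down it reaches from about 0.35 to 0.9 m from the base axis. Payload 8.1 kg.
Tool frame: the origin (TCP) lies midway between the tips of the shut fingers; the grasp point (between the pads) lies arm.grasp_offset behind it (arm.grasp_offset is the distance from the TCP to the grasp point, in m); z points along the fingers, y is the line along which they close (so a half turn about z gives the same grasp; the last joint's range is limited). The gripper opens to 92 mm and grips with 3 to 60 N. Pads are 19 mm wide; open, the fingers measure 130 mm over their backs; the gripper's body (75 mm by 190 mm) begins 47 mm behind the grasp point.
Start: joints at [-1.333, 0.434, 0.025, 1.573, -0.012, 1.134, -0.075], TCP at [0.209, 0.589, 0.227] pointing down, gripper open.
Joint ranges: [-2.62, 2.62], [-0.44, 2.09], [-1.27, 1.32], [0.08, 2.57], [-1.32, 4.46], [0.12, 2], [-2.74, 2.74]. Speed limits (rad/s): [2.22, 2.22, 3.01, 3.01, 3.14, 3.14, 3.14].

## Interface

Orientations are given as a rotation vector (axis times angle).
In Python, from cell import observe, imaging, arm gives the robot as it stands.
- The arm moves only by the tool apply_moves, never from a script. Its argument "commands" is a list of rows, each a list of 5 numbers: the opening in per cent of the stroke, from 0 (shut) to 100 (fully open), then the shift along the world's x, y, z in units of 0.06 m (1.0 is 0.06 m), then the turn about the world's z in units of 0.5 rad (1.0 is 0.5 rad). A call has 1 to 12 rows; each row shifts and turns the commanded pose from where the row before left it; what a row does not reach is not made up. A row lasts 1/8 s, in which the tool goes at most 62.5 mm and 10.7 degrees, less where a joint would pass 70% of its speed; a pose out of reach is approached as far as the arm can. A call with a number of a shift or a turn outside -1 to 1 is refused whole. A call with a gripper value outside its range is refused whole. The fingers move at their own pace and stop on an object; "newtons" is the grip in N (left out, the last holds). Time passes only in rows, so rows that do not move let the fingers close. It gives the time, the measured TCP pose, the force, the opening and the grip force at its end, in the units of the state.
- observe(): the state, without advancing time (a new reading comes with each control period).
- imaging.get_image(name): name is "scene" or "top" or "wrist"; returns (picture, depth): 384x512x3 uint8, red, green, blue; 384x512 float32, m along the optical axis (not along the pixel's ray), 0 where there is no reading.
- imaging.camera_params(name): a dict with "camera_matrix" (3x3 intrinsics, pixels), "origin" and "rotation" of the camera in the world; the wrist camera has in their place "tool_from_camera" (4x4, takes a point from camera to tool coordinates, whose origin is the TCP and whose axes are the flange's). Camera axes: x right, y up, looking along -z (the intrinsics and any distortion apply to the point x, -y, -z); pixel columns grow to the right and rows downward; lengths in m; the calibration is good to about 2 mm. The wrist camera is an equidistant fisheye: a pixel r from the principal point sees the ray r / f radians off the axis. A picture is of the moment at which its call begins: read the wrist's pose just before it. camera_params takes no time and is no camera call.
- arm.sign_off(): hands the job in; it is judged then, once.
The state is a dict: "clock": time; "joints": joint angles; "dq": joint speeds; "joint_efforts": joint torques, N m; "position": TCP position; "ee_rot": TCP orientation; "force": force on the tool from outside, world axes, zero at the start; "ft_torque": the same for the moment, N m; "width": opening from 0.0 (shut) to 1.0 (fully open); "gripper_force": force on a finger pad.
Only numpy, scipy, OpenCV 4.12 (cv2) and the standard library are available. Lean on these libraries where they do the work, as an engineer would, in place of code of your own. Each camera call takes 0.05 s, during which the arm holds its last target. There are 200 camera calls.

## Working session

There is one attempt and no reset: what is moved stays moved. The work goes in short steps, Python scripts to look and compute and a tool call to move; the robot and the scene stay as the last step left them, time stands still between calls to the robot, and variables do not carry over. Pictures are saved under pics/ and viewed, at most 10 in all, crops included, and the job is handed in when it is done.

Besides the shell and the picture viewer there is one more tool, called after "Request:" by a JSON object that holds its "name" and its "arguments". apply_moves: Moves the arm, as the interface text tells. Its arguments: {"type":"object","properties":{"commands":{"type":"array"},"newtons":{"type":"number"}},"required":["commands"]}

```bash
ls; mkdir -p pics
python3 - <<'E'
from cell import observe, imaging, arm
import cv2,numpy as np
print(arm.grasp_offset, observe())
for n in ("scene","top"):
    p,d=imaging.get_image(n); cv2.imwrite(f"pics/{n}0.png",p[:,:,::-1]); np.save(f"{n}0.npy",d); print(n,imaging.camera_params(n))
print(imaging.camera_params("wrist"))
E
```

```text
pics
0.0188 {'clock': 0.0, 'joints': array([-1.33262316,  0.43522811,  0.02495546,  1.57413301, -0.01159089,
        1.13398323, -0.07509913]), 'dq': array([-4.41468941e-04,  5.00745218e-04,  6.38585458e-04, -7.07605920e-05,
       -9.39080929e-04, -8.48690379e-04, -9.29494086e-04]), 'joint_efforts': array([ 3.56133150e-04, -6.67865467e+01,  9.85179283e-01, -3.14469445e+01,
       -6.05366053e-02,  4.32965707e-02,  1.45426866e-04]), 'position': array([0.20875729, 0.58854565, 0.2259277 ]), 'ee_rot': array([-5.32754002e-01, -3.09596091e+00,  2.51613242e-03]), 'force': array([-0.08565995,  0.31567406,  0.70129875]), 'ft_torque': array([-0.00996099, -0.03912918,  0.01564564]), 'gripper_force': 0.0, 'width': 0.997455070907625}
scene {'camera_matrix': array([[387.5456415 ,   0.        , 248.92777473],
       [  0.        , 387.5456415 , 196.27137976],
       [  0.        ,   0.        ,   1.        ]]), 'origin': array([ 1.00931613, -0.20677388,  0.69637202]), 'rotation': array([0.57481163, 0.33668624, 1.05672973])}
top {'camera_matrix': array([[418.72005453,   0.        , 251.48859802],
       [  0.        , 418.72005453, 188.07626321],
       [  0.        ,   0.        ,   1.        ]]), 'origin': array([0.44904238, 0.03474251, 1.0057997 ]), 'rotation': array([ 0.08838034, -0.15080091, -1.55333389])}
{'camera_matrix': array([[297.31863964,   0.        , 255.01665685],
       [  0.        , 297.31863964, 195.75161866],
       [  0.        ,   0.        ,   1.        ]]), 'tool_from_camera': array([[-3.65831454e-04,  9.66925013e-01,  2.55060554e-01,
         6.85675005e-02],
       [ 9.99999042e-01,  6.94292286e-04, -1.19774489e-03,
        -5.93975466e-04],
       [-1.33521606e-03,  2.55059871e-01, -9.66924340e-01,
        -1.58181403e-01],
       [ 0.00000000e+00,  0.00000000e+00,  0.00000000e+00,
         1.00000000e+00]])}
```

View pics/scene0.png

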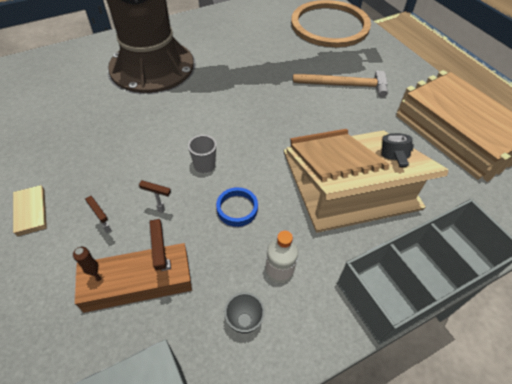

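View pics/top0.png

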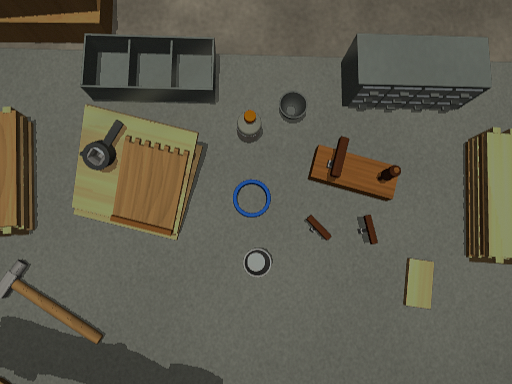

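Top view candidates: the tall T-key in the block at (341,157), short T-keys lying loose at (318,228) and (369,229), and the awl at (390,173). I choose the one in the block. The knob is at (98,154) with its arm pointing to (119,125).

```bash
cat > h.py <<'E'
from cell import observe, imaging, arm
import cv2,numpy as np
from scipy.spatial.transform import Rotation as R
def cloud(n,d):
    c=imaging.camera_params(n);K=c["camera_matrix"]
    v,u=np.mgrid[:d.shape[0],:d.shape[1]]
    P=np.stack([(u-K[0,2])/K[0,0]*d,-(v-K[1,2])/K[1,1]*d,-d],-1)
    W=P@R.from_rotvec(c["rotation"]).as_matrix().T+c["origin"]; W[d==0]=np.nan
    return W
E
python3 - <<'E'
from h import *
np.set_printoptions(precision=4,suppress=True)
W=cloud("top",np.load("top0.npy")); S=cloud("scene",np.load("scene0.npy"))
print("table z",np.nanmedian(W[300:340,180:300,2]),"tape top",np.nanmax(W[180:220,230:275,2]))
def box(A,lo,hi):
    return A[np.all((A>lo)&(A<hi),-1)]
k=W[130:185,325:352].reshape(-1,3);print("key top",np.nanmax(k[:,2]))
k=k[(k[:,2]>.125)]
def rect(k,name):
    r=cv2.minAreaRect((k[:,:2]*1000).astype(np.float32));print(name,len(k),r,k.mean(0), cv2.boxPoints(r).tolist())
rect(k,"bar top")
ks=S[210:275,140:180].reshape(-1,3);ks=ks[ks[:,2]>.125];rect(ks,"bar scene")
b=W[135:205,300:405].reshape(-1,3);b=b[(b[:,2]>.038)&(b[:,2]<.05)];rect(b,"block")
# slope plane from bare board
q=W[185:215,80:108].reshape(-1,3);q=q[~np.isnan(q).any(1)]
c=q.mean(0);n=np.linalg.svd(q-c)[2][2];n*=np.sign(n[2]);print("slope",c,n,np.degrees(np.arccos(n[2])),"az",np.degrees(np.arctan2(n[1],n[0])))
h=(W-c)@n; np.save("hh.npy",h)
m=W[135:175,78:120];hm=h[135:175,78:120];kt=m[(hm>.036)&(hm<.046)];print("knob top",len(kt),kt.mean(0),(kt.max(0)+kt.min(0))/2, hm[(hm>.03)].mean())
m=W[115:150,100:130];hm=h[115:150,100:130];at=m[(hm>.018)&(hm<.030)];print("arm",len(at),at.mean(0))
p,_=None,None
im=cv2.imread("pics/top0.png")
a=cv2.resize(im[110:190,65:145],(400,400),interpolation=3); b=cv2.resize(im[125:215,300:410],(489,400),interpolation=3)
cv2.imwrite("pics/c1.png",np.hstack([a,b[:, :400]]))
E
```

```text
table z -3.871155920154301e-05 tape top 0.02918001430543038
key top 0.13942140326250108
bar top 399 ((655.3110961914062, -188.7952117919922), (20.589874267578125, 89.75102996826172), 75.44625091552734) [ 0.6543 -0.1878  0.1346] [[609.28857421875, -187.48312377929688], [696.15966796875, -210.0364990234375], [701.3336181640625, -190.1072998046875], [614.4625244140625, -167.55392456054688]]
bar scene 615 ((657.0911254882812, -190.7259521484375), (20.16777801513672, 89.7124252319336), 75.14814758300781) [ 0.6608 -0.1911  0.1337] [[611.1487426757812, -188.9753875732422], [697.8640747070312, -211.9705352783203], [703.0335083007812, -192.4765167236328], [616.3181762695312, -169.4813690185547]]
block 2344 ((640.5751342773438, -247.23114013671875), (200.4882049560547, 81.53398895263672), 75.38117980957031) [ 0.6375 -0.2462  0.0452] [[575.8275756835938, -333.94091796875], [654.7219848632812, -354.51904296875], [705.3226928710938, -160.5213623046875], [626.4282836914062, -139.9432373046875]]
slope [0.5645 0.3573 0.0445] [-0.4738  0.1612  0.8657] 30.03345020104834 az 161.21548293103632
knob top 2 [0.6334 0.3477 0.126 ] [0.6334 0.3477 0.126 ] 0.0320783372737165
arm 35 [0.6654 0.314  0.1378]
```

View pics/c1.png

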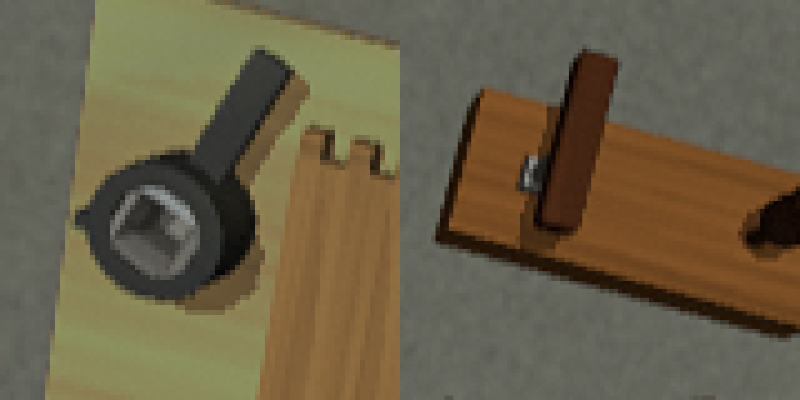

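The crop shows the 90 mm crossbar key in the block (right). The knob's recess is at crop (155,230), which is top pixel (96,156), with the arm pointing to crop (265,60). I'll refit the slope with clipping.

Run:
```python
from h import *
np.set_printoptions(precision=4,suppress=True)
W=cloud("top",np.load("top0.npy")); S=cloud("scene",np.load("scene0.npy"))
def fit(q,th=.004):
    q=q.reshape(-1,3);q=q[~np.isnan(q).any(1)]
    for _ in range(8):
        c=np.median(q,0) if _==0 else q.mean(0);n=np.linalg.svd(q-c)[2][2];n*=np.sign(n[2]);d=abs((q-c)@n);q=q[d<max(th,1.5*d.std())] 
    return c,n,len(q)
A=W[180:204,85:108]
c,n,N=fit(A);print("board",c,n,N,np.degrees(np.arccos(n[2])),np.degrees(np.arctan2(n[1],n[0])))
pc,pn,N=fit(W[150:210,130:180]);print("panel",pc,pn,N,np.degrees(np.arccos(pn[2])),np.degrees(np.arctan2(pn[1],pn[0])),"h",(pc-c)@pn)
n=pn
# jig azimuth from left board edge pixel colours: use panel normal; rigid 25deg
for nm,X,reg in(("top",W,(slice(110,185),slice(70,130))),("scene",S,(slice(125,175),slice(375,420)))):
    m=X[reg].reshape(-1,3);h=(m-pc)@n+.012
    kt=m[(h>.036)&(h<.045)];at=m[(h>.020)&(h<.028)]
    az=np.arctan2(n[1],n[0]);ex=-np.array([np.cos(az),np.sin(az),0]);ex=ex-ex@n*n;ex/=np.linalg.norm(ex);ey=np.cross(n,ex)
    uv=np.c_[kt@ex,kt@ey].astype(np.float32)
    (cx,cy),r=cv2.minEnclosingCircle(uv)
    C=cx*ex+cy*ey+(pc@n-.012+.040)*n
    print(nm,len(kt),"knob top centre",C,"r",r,"h mean",((kt-pc)@n).mean()+.012)
    a=(at-C);a=np.c_[a@ex,a@ey];a=a[np.linalg.norm(a,axis=1)>.036]
    ln=np.linalg.norm(a,axis=1);print(" arm",len(a),"reach",ln.max(),"ang cw deg",np.degrees(np.arctan2(-a[:,1],a[:,0])).mean(), "floor",C-.032*n)
    print(" ex,ey,n",ex,ey,n)
```

```text
board [0.5817 0.3497 0.0542] [-0.4098  0.1117  0.9053] 543 25.132971883965528 164.7466067971221
panel [0.6046 0.2129 0.0928] [-0.4123  0.1002  0.9055] 2906 25.106394723539683 166.34169547759225 h 0.011856962172963253
top 483 knob top centre [0.6457 0.3305 0.1295] r 0.03082991950213909 h mean 0.039860445125963644
 arm 210 reach 0.08819809017206313 ang cw deg 21.15466768158315 floor [0.6589 0.3273 0.1005]
 ex,ey,n [ 0.8799 -0.2138  0.4243] [0.2361 0.9717 0.    ] [-0.4123  0.1002  0.9055]
scene 255 knob top centre [0.6484 0.3296 0.1308] r 0.031119918450713158 h mean 0.038542251007873396
 arm 120 reach 0.08750122212853147 ang cw deg 23.507118197633524 floor [0.6616 0.3264 0.1018]
 ex,ey,n [ 0.8799 -0.2138  0.4243] [0.2361 0.9717 0.    ] [-0.4123  0.1002  0.9055]
```

Request:
{"name": "apply_moves", "arguments": {"commands": [[100, 0.44, -0.73, 0.1, 0], [100, 0.44, -0.73, 0.1, 0], [100, 0.44, -0.73, 0, 0], [100, 0.44, -0.73, 0, 0], [100, 0.44, -0.73, 0, 0], [100, 0.44, -0.73, 0, 0], [100, 0.44, -0.73, 0, 0], [100, 0.44, -0.73, 0, 0], [100, 0.44, -0.73, 0, 0], [100, 0.44, -0.73, 0, 0.05], [100, 0.44, -0.73, 0, 0.06], [100, 0.44, -0.73, 0, 0.06]]}}

```text
clock: 1.6
position: [0.5262, 0.062, 0.2386]
ee_rot: [-0.399, -3.116, -0.0]
force: [0.2, 1.5, -0.3]
width: 1.003
gripper_force: 0.0
```

Request:
{"name": "apply_moves", "arguments": {"commands": [[100, 0.44, -0.73, 0, 0], [100, 0.44, -0.73, 0, 0], [100, 0.44, -0.73, 0, 0], [100, 0.44, -0.73, 0, 0], [100, 0.44, -0.73, 0, 0], [100, 0.44, -0.73, 0, 0], [100, 0, 0, 0, 0], [100, 0, 0, 0, 0]]}}

```text
clock: 2.6
position: [0.6838, -0.1988, 0.238]
ee_rot: [-0.401, -3.115, -0.001]
force: [-0.6, 0.9, -0.4]
width: 1.002
gripper_force: 0.0
```

Request:
{"name": "apply_moves", "arguments": {"commands": [[100, 0, 0.04, -0.5, 0], [100, 0, 0, -0.5, 0], [100, 0, 0, -0.5, 0], [100, 0, 0, -0.4, 0], [100, 0, 0, -0.3, 0], [20, 0, 0, 0, 0], [20, 0, 0, 0, 0], [15, 0, 0, 0, 0], [10, 0, 0, 0, 0], [10, 0, 0, 0, 0], [10, 0, 0, 0, 0], [10, 0, 0, 0, 0]], "newtons": 6}}

```text
clock: 4.1
position: [0.6841, -0.1969, 0.1067]
ee_rot: [-0.401, -3.116, -0.0]
force: [0.3, 0.9, -0.2]
width: 0.286
gripper_force: 0.0
```

Run:
```python
from h import *
p,d=imaging.get_image("wrist");q,_=imaging.get_image("scene")
cv2.imwrite("pics/g1.png",np.hstack([cv2.resize(p[:,:,::-1],(400,300)),cv2.resize(q[180:320,50:237,::-1],(400,300))]))
s=observe();print(s["width"]*92,s["gripper_force"],s["position"],s["force"])
```

```text
20.16362573013892 5.998411327600479 [ 0.68412021 -0.19700374  0.10672581] [ 0.09114959  0.06082194 -1.12842147]
```

View pics/g1.png

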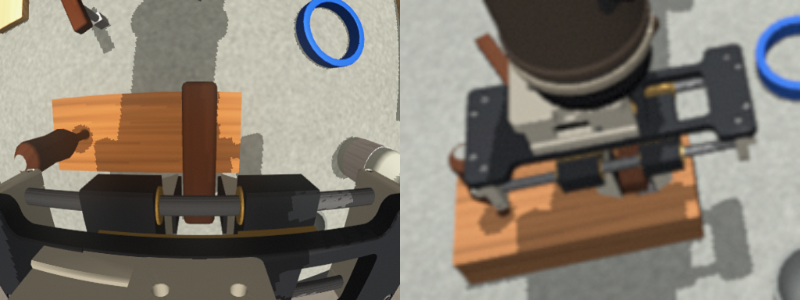

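The crossbar is held near its far end at a 20 mm opening. Next I lift gently and see how it hangs.

Request:
{"name": "apply_moves", "arguments": {"commands": [[10, 0, 0, 0.2, 0], [10, 0, 0, 0.2, 0], [10, 0, 0, 0.2, 0], [10, 0, 0, 0.3, 0], [10, 0, 0, 0.4, 0], [10, 0, 0, 0.5, 0], [10, 0, 0, 0.5, 0], [10, 0, 0, 0.5, 0], [10, 0, 0, 0.4, 0], [10, 0, 0, 0, 0], [10, 0, 0, 0, 0]], "newtons": 6}}

```text
clock: 5.58
position: [0.6837, -0.1968, 0.298]
ee_rot: [-0.401, -3.115, -0.0]
force: [-1.6, -0.3, -2.6]
width: 0.216
gripper_force: 6.0
```

Run:
```python
from h import *
p,d=imaging.get_image("wrist");q,D=imaging.get_image("scene");np.save("scene1.npy",D)
cv2.imwrite("pics/g2.png",np.hstack([cv2.resize(p[:,:,::-1],(400,300)),cv2.resize(q[120:320,50:317,::-1],(400,300))]))
s=observe();print(s["width"]*92,s["gripper_force"],s["position"],s["force"])
```

```text
20.3385280646059 5.999832004308701 [ 0.68351075 -0.19666501  0.29730916] [-0.08771335  0.34020214 -0.53510394]
```

View pics/g2.png

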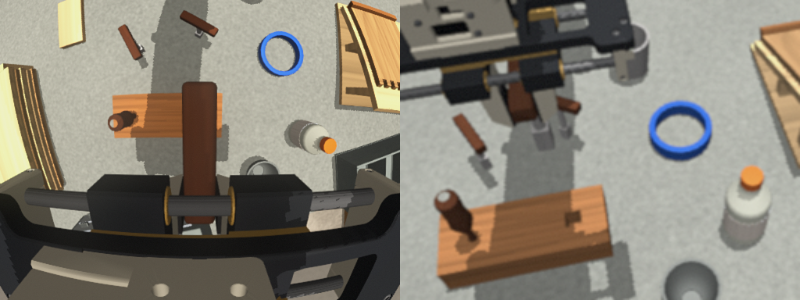

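Hole empty, key held upright with no tilt. I lower the grip to let it pivot to its balance angle of about 25°.

Request:
{"name": "apply_moves", "arguments": {"commands": [[10, 0, 0, 0, 0], [10, 0, 0, 0, 0], [10, 0, 0, 0, 0], [10, 0, 0, 0, 0], [10, 0, 0, 0, 0], [10, 0, 0, 0, 0]], "newtons": 3}}

```text
clock: 6.42
position: [0.6841, -0.1969, 0.2988]
ee_rot: [0.401, 3.116, 0.0]
force: [0.3, -0.4, -1.7]
width: 0.215
gripper_force: 3.0
```

```bash
cat >> h.py <<'E'
def wcloud():
    s=observe();p,d=imaging.get_image("wrist");c=imaging.camera_params("wrist");K=c["camera_matrix"];T=c["tool_from_camera"]
    v,u=np.mgrid[:384,:512];x=(u-K[0,2])/K[0,0];y=(v-K[1,2])/K[1,1];r=np.hypot(x,y)+1e-9
    k=np.tan(r)/r; P=np.stack([x*k*d,-y*k*d,-d],-1)
    t=P@T[:3,:3].T+T[:3,3]; t[(d==0)|(r>1.4)]=np.nan
    Rw=R.from_rotvec(s["ee_rot"]).as_matrix()
    return p,t,t@Rw.T+s["position"],s
def bar():
    # crossbar tilt in the tool frame from its dark red top face; x tool points back to the robot
    p,t,w,s=wcloud();q=p.astype(int)
    m=(q[...,0]>q[...,2]*1.5)&(q[...,0]<120)&(abs(t[...,1])<.008)&(t[...,2]>-.06)&(t[...,2]<.05)&(t[...,0]>0.012)&(t[...,0]<.09)
    a=t[m];f=np.polyfit(a[:,0],a[:,2],1)
    # edge cut at far end -> use central points
    print("n",m.sum(),"x",a[:,0].min(),a[:,0].max(),"tilt deg",np.degrees(np.arctan(f[0])),"z at x=0",f[1],"resid",np.std(a[:,2]-np.polyval(f,a[:,0])))
    return p
E
python3 - <<'E'
from h import *
p=bar();s=observe();print(s["width"]*92,s["gripper_force"],s["force"])
E
```

```text
n 3391 x 0.012003180529566088 0.06691171967414099 tilt deg 33.159369109971884 z at x=0 -0.02849150085207453 resid 0.0007199900295031176
19.859985992523015 3.000033125281334 [ 0.05387914  0.07515046 -2.13585482]
```

Request:
{"name": "apply_moves", "arguments": {"commands": [[10, 0, 0, 0, 0], [10, -0.03, 0.2, 0, 0], [10, -0.07, 0.5, 0, -0.05], [10, -0.11, 0.7, 0, -0.08], [10, -0.11, 0.7, 0, -0.08], [10, -0.11, 0.7, 0, -0.08], [10, -0.11, 0.7, 0, -0.08], [10, -0.11, 0.7, 0, -0.08], [10, -0.11, 0.7, 0, -0.08], [10, -0.11, 0.7, 0, 0], [10, -0.11, 0.7, 0, 0], [10, -0.11, 0.7, 0, 0]], "newtons": 8}}

```text
clock: 7.98
position: [0.6178, 0.2253, 0.2989]
ee_rot: [-0.808, -3.036, -0.001]
force: [0.5, 0.4, -1.3]
width: 0.219
gripper_force: 8.0
```

Request:
{"name": "apply_moves", "arguments": {"commands": [[10, -0.11, 0.7, 0, 0], [10, -0.11, 0.7, 0, 0], [10, -0.07, 0.5, 0, 0], [10, -0.05, 0.3, 0, 0], [10, -0.03, 0.2, 0, 0], [10, 0, 0, 0, 0], [10, 0, 0, 0, 0]]}}

```text
clock: 8.85
position: [0.5972, 0.3654, 0.2989]
ee_rot: [0.812, 3.034, -0.001]
force: [-0.6, -0.5, -1.8]
width: 0.217
gripper_force: 8.0
```

Run:
```python
from h import *
p=bar();s=observe();print(s["width"]*92,s["position"],s["ee_rot"],s["force"])
q,D=imaging.get_image("scene")
cv2.imwrite("pics/g3.png",np.hstack([cv2.resize(p[:,:,::-1],(400,300)),cv2.resize(q[40:220,272:512,::-1],(400,300))]))
```

```text
n 3370 x 0.012004583693545248 0.06680446982422071 tilt deg 33.15905539368435 z at x=0 -0.02837798720770035 resid 0.0007254031797882345
20.273158973139083 [0.59723593 0.36540573 0.29897521] [ 8.11951674e-01  3.03415321e+00 -6.40506756e-04] [ 0.41762121 -0.05957607 -1.44300808]
```

View pics/g3.png

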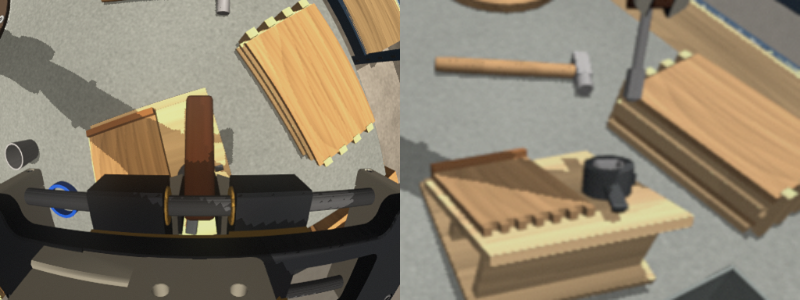

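Wrist view: bar tilted 33°, low end at (198,100). Scene view: steel end at about (413,94), up and behind the knob at about (392,143). I move to the hover point and check the tip there.

Request:
{"name": "apply_moves", "arguments": {"commands": [[10, 0.06, -0.12, -0.3, 0], [10, 0.05, -0.11, -0.3, 0], [10, 0, 0, -0.28, 0], [10, 0, 0, 0, 0], [10, 0, 0, 0, 0]]}}

```text
clock: 9.57
position: [0.6032, 0.3538, 0.2466]
ee_rot: [0.808, 3.035, 0.001]
force: [0.5, 1.4, -1.3]
width: 0.217
gripper_force: 8.0
```

```bash
cat >> h.py <<'E'
def keysteel(tag=None):
    # fit key's axis from the grey steel points in the scene view, near the predicted line
    s=observe();p,D=imaging.get_image("scene");W=cloud("scene",D)
    G=s["position"]+[0,0,.0188]
    Rw=R.from_rotvec(s["ee_rot"]).as_matrix();sd=Rw[:,0]
    q=p.astype(int);m=(q.max(-1)-q.min(-1)<25)&(np.linalg.norm(W-(G-.02*sd),axis=-1)<.16)&(W[...,2]<G[2]-.015)
    return p,W,m,G,sd,s
E
python3 - <<'E'
from h import *
np.set_printoptions(precision=4,suppress=True)
p,W,m,G,sd,s=keysteel()
n=np.array([-.411,.104,.9055]);F=np.array([.660,.327,.101])
m&=((W-F)@n>.036)
a=W[m];h=(a-F)@n;r=np.linalg.norm((a-F)-h[:,None]*n,axis=1);
for lo in np.arange(.036,.2,.008):
    k=(h>=lo)&(h<lo+.008)&(r<.05)
    if k.sum(): print(round(lo,3),k.sum(),a[k].mean(0))
print("G",G,sd)
cv2.imwrite("pics/g4.png",cv2.resize(p[60:180,340:460,::-1],(600,600),interpolation=2))
E
```

```text
0.052 1 [0.6319 0.3314 0.154 ]
0.06 29 [0.636  0.3327 0.1611]
0.068 45 [0.6331 0.3343 0.1674]
0.076 44 [0.629 0.336 0.174]
0.084 47 [0.6248 0.3382 0.1809]
0.092 38 [0.6211 0.3408 0.187 ]
0.1 27 [0.6165 0.3441 0.1936]
0.108 31 [0.6124 0.3464 0.2008]
0.116 27 [0.6083 0.3487 0.2078]
0.124 29 [0.6044 0.3511 0.2142]
0.132 28 [0.6008 0.3526 0.2215]
0.14 29 [0.5967 0.3554 0.228 ]
0.148 28 [0.6029 0.3581 0.2401]
0.156 17 [0.5828 0.3589 0.2372]
0.164 1 [0.5542 0.3698 0.2338]
G [0.6032 0.3538 0.2654] [-0.8676  0.4973 -0.0002]
```

View pics/g4.png

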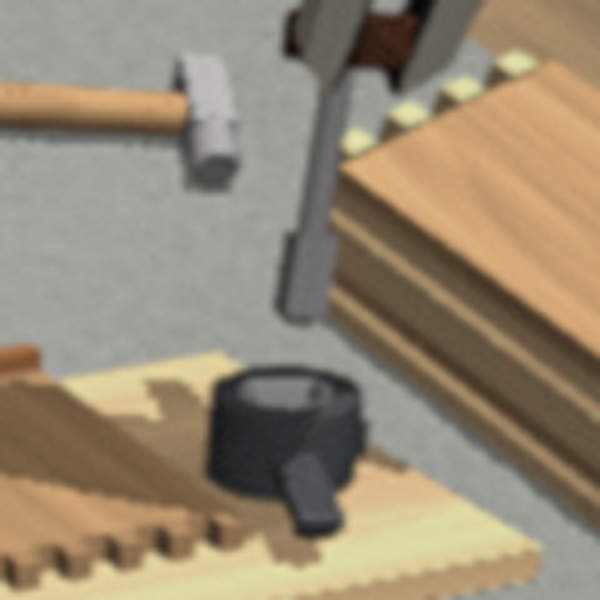

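Crop: the key's square end, lower end at (302,320), is poised over the recess mouth at (290,390) and agrees with the predicted tip within 2–3 mm. I move the tip into the lead-in.

Request:
{"name": "apply_moves", "arguments": {"commands": [[10, 0.07, -0.03, -0.16, 0], [10, 0.07, -0.03, -0.15, 0], [10, 0.07, -0.03, -0.15, 0], [10, 0.07, -0.02, -0.15, 0], [10, 0, 0, 0, 0], [10, 0, 0, 0, 0]]}}

```text
clock: 10.38
position: [0.6199, 0.3467, 0.2095]
ee_rot: [-0.809, -3.036, -0.0]
force: [-0.3, 0.1, -2.0]
width: 0.216
gripper_force: 8.0
```

Run:
```python
from h import *
bar();s=observe();print(s["width"]*92,s["position"],s["force"],s["ft_torque"])
```

```text
n 3315 x 0.012062155302807076 0.06622341004956375 tilt deg 33.49854208918495 z at x=0 -0.028445820735991192 resid 0.0007239399500444903
20.07704010374769 [0.61987994 0.34682824 0.20966443] [-0.13019553 -0.54211862 -0.71559465] [-0.09405989  0.01660239 -0.03989417]
```

Request:
{"name": "apply_moves", "arguments": {"commands": [[10, 0.06, -0.04, 0.01, 0], [10, 0.06, -0.04, 0.01, 0], [10, 0.06, -0.03, 0.01, 0], [10, 0.06, -0.03, 0.02, 0], [10, 0.06, -0.03, 0.02, 0], [10, 0, 0, 0, 0], [10, 0, 0, 0, 0]], "newtons": 5}}

```text
clock: 11.3
position: [0.638, 0.3363, 0.2134]
ee_rot: [0.809, 3.035, -0.0]
force: [0.5, -0.9, -1.2]
width: 0.219
gripper_force: 5.0
```

Run:
```python
from h import *
bar();s=observe();print(s["width"]*92,s["position"],s["force"],s["ft_torque"])
```

```text
n 3214 x 0.012002485628881086 0.07183370261398013 tilt deg 22.84519263421431 z at x=0 -0.02720459927917709 resid 0.0006721100430371114
20.201317139558466 [0.63795271 0.33636497 0.2134792 ] [-1.08733966  0.0299702  -1.72800721] [ 0.01261692 -0.01752904  0.02258993]
```

Pivoting about the tip worked: tilt is 22.8°, with the tip about 13 mm inside the mouth. Now I push along the axis.

Request:
{"name": "apply_moves", "arguments": {"commands": [[10, 0.02, 0, -0.05, 0], [10, 0.02, -0.01, -0.05, 0], [10, 0.02, 0, -0.05, 0], [10, 0.02, -0.01, -0.05, 0], [10, 0.02, 0, -0.04, 0], [10, 0.02, -0.01, -0.04, 0], [10, 0, 0, 0, 0], [10, 0, 0, 0, 0]], "newtons": 6}}

```text
clock: 12.35
position: [0.6456, 0.3348, 0.1978]
ee_rot: [0.809, 3.035, 0.002]
force: [-2.2, -0.3, 6.7]
width: 0.22
gripper_force: 6.0
```

Run:
```python
from h import *
bar();s=observe();print(s["width"]*92,s["position"],s["force"],s["ft_torque"])
```

```text
n 3349 x 0.012005671068827876 0.07284632976341329 tilt deg 21.985018686111705 z at x=0 -0.02910233641885496 resid 0.000685224058445166
20.43739261614975 [0.64561925 0.33479556 0.19780552] [-2.26389319 -0.89822366  6.37669988] [-0.34245864  0.41957678 -0.0094712 ]
```

Request:
{"name": "apply_moves", "arguments": {"commands": [[34, 0, 0, 0, 0], [34, 0, 0, 0, 0], [34, 0, 0, 0, 0], [34, 0, 0, 0, 0]]}}

```text
clock: 12.9
position: [0.6451, 0.3347, 0.1966]
ee_rot: [-0.809, -3.036, 0.0]
force: [-0.2, -0.2, -0.3]
width: 0.345
gripper_force: 0.0
```

```bash
cat >> h.py <<'E'
def barw():
    # world pose of key from its bar's top face seen by the wrist camera
    p,t,w,s=wcloud();q=p.astype(int)
    m=(q[...,0]>q[...,2]*1.5)&(q[...,0]<125)&(abs(t[...,1])<.03)&(t[...,2]>-.06)&(t[...,2]<.03)&(t[...,0]>0.008)&(t[...,0]<.09)
    a=w[m]
    for _ in range(6):
        c=a.mean(0);n=np.linalg.svd(a-c)[2][2];n*=np.sign(n[2]);d=(a-c)@n;a=a[abs(d)<max(.0015,2*d.std())]
    e=np.linalg.svd(a-c)[2][0];e*=-np.sign(e[0]) # towards low end
    y=np.cross(n,e);L=((a-c)@e);Y=(a-c)@y
    end=c+e*np.percentile(L,99.7)+y*(np.percentile(Y,1)+np.percentile(Y,99))/2
    tip=end-.045*e-.120*n
    N=np.array([-.411,.104,.9055]);F=np.array([.660,.327,.101]);dv=tip-F
    xx=-e; ex=np.array([.8799,-.2138,.4243]);ey=np.cross(N,ex)
    print("pts",len(a),"wid",np.percentile(Y,99)-np.percentile(Y,1),"axis",n.round(3),"err deg",np.degrees(np.arccos(n@N)).round(1),"tip",tip.round(4),"h",(dv@N).round(4),"lat",np.linalg.norm(dv-dv@N*N).round(4),"cw deg",np.degrees(np.arctan2(-xx@ey,xx@ex)).round(1),"end",end.round(4))
    return p
E
python3 - <<'E'
from h import *
p=barw();s=observe();print(s["width"]*92,s["position"],s["force"])
q,D=imaging.get_image("scene")
cv2.imwrite("pics/g5.png",np.hstack([cv2.resize(p[:,:,::-1],(400,300)),cv2.resize(q[80:200,330:490,::-1],(400,300))]))
E
```

```text
pts 5358 wid 0.018106299081790747 axis [-0.441  0.308  0.843] err deg 12.4 tip [0.6593 0.3238 0.1031] h 0.0019 lat 0.0035 cw deg 21.6 end [0.5769 0.3847 0.1801]
31.569787448372328 [0.6451208  0.33465053 0.19660703] [-0.45884297 -0.4714154   0.33591889]
```

View pics/g5.png

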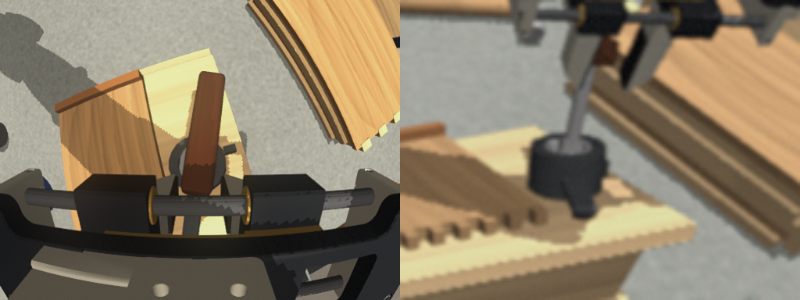

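Crop: the key stands in the knob, released and leaning within its play; the bar's low end is at wrist (210,75). I regrip the bar at its centre, set the lean to the knob's axis, then turn by yaw.

Request:
{"name": "apply_moves", "arguments": {"commands": [[45, 0, 0, 0, 0], [45, -0.2, 0.13, 0, -0.1], [45, -0.2, 0.13, -0.12, -0.1], [45, -0.17, 0.12, -0.12, -0.05], [10, 0, 0, 0, 0], [10, 0, 0, 0, 0], [10, 0, 0, 0, 0], [10, 0, 0, 0, 0], [10, 0.03, -0.15, 0, 0], [10, 0.03, -0.15, 0, 0], [10, 0, 0, 0, 0]], "newtons": 8}}

```text
clock: 14.38
position: [0.6149, 0.3396, 0.184]
ee_rot: [0.997, 2.979, 0.004]
force: [-2.7, 2.4, 7.2]
width: 0.242
gripper_force: 8.0
```

Run:
```python
from h import *
p=barw();s=observe();print(s["width"]*92,s["position"],s["force"],s["ft_torque"],s["joints"].round(2),R.from_rotvec(s["ee_rot"]).as_matrix()[:,0])
```

```text
pts 3130 wid 0.018259346482185863 axis [-0.436  0.161  0.885] err deg 3.9 tip [0.659  0.3244 0.1016] h 0.0006 lat 0.0028 cw deg 20.2 end [0.5743 0.3675 0.1875]
21.87731817779098 [0.61471257 0.33982334 0.18383197] [-2.76901528  2.26815554  7.28606353] [ 0.42947367  0.65735127 -0.03572055] [-0.8   0.61  0.37  1.44 -0.23  1.14  0.53] [-7.98655284e-01  6.01788424e-01  6.55557438e-04]
```

Key home, h ≈ 0.6 mm, axis error 4°. Turning.

Request:
{"name": "apply_moves", "arguments": {"commands": [[10, 0, 0, 0, -0.1], [10, 0, 0, 0, -0.2], [10, 0, 0, 0, -0.2], [10, 0, 0, 0, -0.2], [10, 0, 0, 0, -0.2], [10, 0, 0, 0, -0.2], [10, 0, 0, 0, -0.2], [10, 0, 0, 0, -0.2], [10, 0, 0, 0, 0]], "newtons": 12}}

```text
clock: 15.55
position: [0.6152, 0.3396, 0.1831]
ee_rot: [2.017, 2.407, 0.003]
force: [0.2, 2.9, 3.4]
width: 0.267
gripper_force: 12.2
```

Run:
```python
from h import *
p=barw();s=observe();print(s["width"]*92,s["position"],s["force"],s["ft_torque"],s["joints"].round(2),R.from_rotvec(s["ee_rot"]).as_matrix()[:,0])
```

```text
pts 3195 wid 0.018276871557800417 axis [-0.384  0.194  0.903] err deg 5.5 tip [0.6561 0.324  0.1004] h 0.0007 lat 0.0049 cw deg 60.1 end [0.6011 0.3895 0.1959]
24.5577762291967 [0.615033   0.33961854 0.18299808] [-0.04727254  0.58785862  4.08277783] [ 0.42729314 -0.19760898  0.10193938] [-0.91  0.64  0.56  1.45 -0.35  1.16 -0.12] [-1.76426182e-01  9.84313774e-01  4.44037340e-04]
```

Request:
{"name": "apply_moves", "arguments": {"commands": [[10, 0, 0, 0, -0.2], [10, 0, 0, 0, -0.2], [10, 0, 0, 0, -0.2], [10, 0, 0, 0, -0.2], [10, 0, 0, 0, -0.15], [10, 0, 0, 0, -0.15], [10, 0, 0, 0, -0.15], [10, 0, 0, 0, -0.15], [10, 0, 0, 0, 0], [10, 0, 0, 0, 0]], "newtons": 15}}

```text
clock: 16.85
position: [0.6148, 0.3396, 0.1831]
ee_rot: [-2.719, -1.573, -0.002]
force: [-1.4, 0.8, 5.4]
width: 0.276
gripper_force: 16.1
```

Run:
```python
from h import *
p=barw();s=observe();print(s["width"]*92,s["position"],s["force"],s["ft_torque"],s["joints"].round(2),R.from_rotvec(s["ee_rot"]).as_matrix()[:,0])
q,D=imaging.get_image("scene");t,_=imaging.get_image("top")
cv2.imwrite("pics/g6.png",np.hstack([cv2.resize(p[:,:,::-1],(400,300)),cv2.resize(q[80:200,330:490,::-1],(400,300))]))
```

```text
pts 3273 wid 0.01848281689197193 axis [-0.318  0.164  0.934] err deg 6.6 tip [0.6722 0.3694 0.0977] h -0.0036 lat 0.0441 cw deg -79.7 end [0.6148 0.3484 0.2103]
25.10752034101473 [0.6148307  0.33958003 0.18311187] [-1.99833695  2.18086513  6.04045933] [0.28042165 0.06821126 0.4175511 ] [-1.    0.68  0.74  1.46 -0.48  1.19 -0.72] [0.49861888 0.8668207  0.00104191]
```

View pics/g6.png

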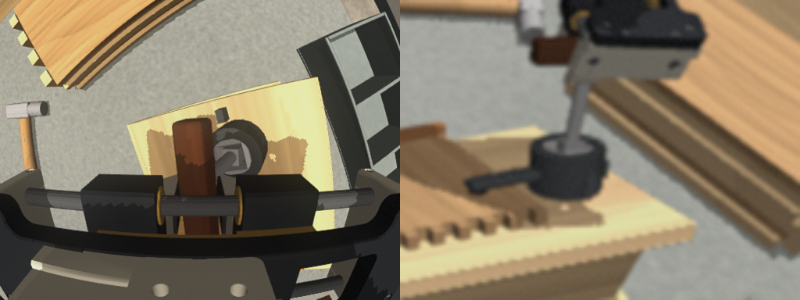

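The arm now lies across the panel (scene crop from (570,175) to (470,185)), with torque 0.42 N m against the stop. I release and retreat upward.

Request:
{"name": "apply_moves", "arguments": {"commands": [[10, 0, 0, 0, 0.1], [40, 0, 0, 0, 0], [55, 0, 0, 0, 0], [70, 0, 0, 0, 0], [70, 0, 0, 0.2, 0], [70, 0, 0, 0.5, 0], [70, 0, 0, 0.8, 0], [70, 0, 0, 0.8, 0], [70, -0.5, -0.5, 0.5, 0], [70, -0.7, -0.5, 0, 0], [70, -0.7, -0.5, 0, 0], [70, -0.7, -0.5, 0, 0]]}}

```text
clock: 18.5
position: [0.4577, 0.2182, 0.3509]
ee_rot: [-2.682, -1.636, -0.001]
force: [-0.3, 0.3, 1.2]
width: 0.695
gripper_force: 0.0
```

Request:
{"name": "apply_moves", "arguments": {"commands": [[70, -0.5, -0.5, 0, 0], [70, -0.5, -0.5, 0, 0], [70, -0.5, -0.5, 0, 0], [70, 0, 0, 0, 0]]}}

```text
clock: 19.0
position: [0.3676, 0.1272, 0.3511]
ee_rot: [-2.679, -1.632, -0.003]
force: [0.5, 0.5, -0.5]
width: 0.7
gripper_force: 0.0
```

Run:
```python
from h import *
np.set_printoptions(precision=4,suppress=True)
q,D=imaging.get_image("scene");t,E=imaging.get_image("top")
N=np.array([-.411,.104,.9055]);F=np.array([.660,.327,.101]);ex=np.array([.8799,-.2138,.4243]);ey=np.cross(N,ex)
for nm,p,d in(("scene",q,D),("top",t,E)):
    W=cloud(nm,d);c=p.astype(int);dd=W-F;h=dd@N;u=dd@ex;v=dd@ey;r=np.hypot(u,v)
    m=(h>.004)&(h<.022)&(r>.036)&(r<.095)&(c.max(-1)<110)&(c.max(-1)-c.min(-1)<25)
    if m.sum()>5: print(nm,"arm",m.sum(),"reach",r[m].max(),"cw",np.degrees(np.arctan2(-v[m],u[m])).mean(),"h",h[m].mean())
    red=(c[...,0]>c[...,2]*1.5)&(c[...,0]<130)&(h>.09)&(r<.07)
    a=W[red];print(nm,"bar",len(a),"h max",np.percentile(h[red],98) if len(a) else 0)
    if len(a)>30:
        f=a[(a-F)@N>.112]
        for _ in range(5):
            cc=f.mean(0);n=np.linalg.svd(f-cc)[2][2];n*=np.sign(n[2]);f=f[abs((f-cc)@n)<.003]
        uv=np.c_[(f-cc)@ex,(f-cc)@ey].astype(np.float32);print(" face",len(f),n,"err",np.degrees(np.arccos(n@N)),cv2.minAreaRect(uv*1000),cc, "tip",cc-.12*n-F,"h",(cc-.12*n-F)@N)
cv2.imwrite("pics/end.png",np.hstack([cv2.resize(q[80:200,330:490,::-1],(400,300)),cv2.resize(t[100:220,50:210,::-1],(400,300))]))
```

```text
scene arm 153 reach 0.08895838782496734 cw 81.68461710991649 h 0.01308448494038598
scene bar 420 h max 0.12268469783921775
 face 139 [ 0.2931 -0.0128  0.956 ] err 41.93856835146575 ((-0.47704410552978516, 6.127262115478516), (84.28333282470703, 12.204324722290039), 87.13590240478516) [0.6065 0.3454 0.2028] tip [-0.0886  0.02   -0.0129] h 0.026831367406349317
top arm 206 reach 0.08747482051297238 cw 81.16129805935482 h 0.014744778281157356
top bar 562 h max 0.1244823339286227
 face 321 [-0.3797  0.2115  0.9006] err 6.508251650286127 ((0.13328838348388672, 1.5218658447265625), (87.49940490722656, 20.294559478759766), 88.04376983642578) [0.6    0.3545 0.2014] tip [-0.0144  0.0021 -0.0076] h -0.0007749239971691228
```

View pics/end.png

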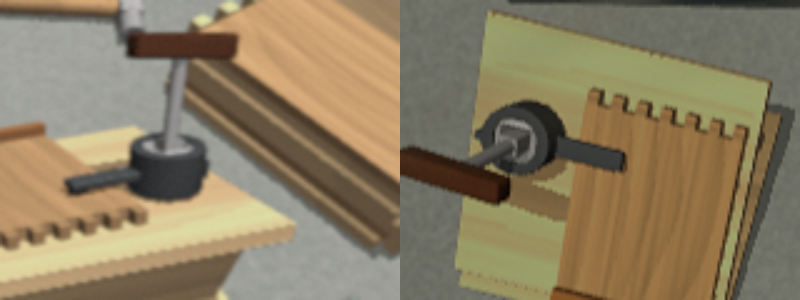

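Run:
```python
from h import *
N=np.array([-.411,.104,.9055]);F=np.array([.660,.327,.101]);ex=np.array([.8799,-.2138,.4243]);ey=np.cross(N,ex)
for nm in("top","scene"):
    p,d=imaging.get_image(nm);W=cloud(nm,d);c=p.astype(int);dd=W-F;h=dd@N;u=dd@ex;v=dd@ey;r=np.hypot(u,v)
    m=(h>.0125)&(h<.021)&(r>.037)&(r<.095)&(v<-.03)&(abs(u)<.03)&(c.max(-1)-c.min(-1)<25)
    a=np.c_[u[m],v[m]].astype(np.float32)*1000;w=W[m]
    rc=cv2.minAreaRect(a);vx=cv2.fitLine(a,cv2.DIST_HUBER,0,.01,.01).ravel()
    L=w-w.mean(0);l=L@-ey;print(nm,m.sum(),rc,"line cw",np.degrees(np.arctan2(-vx[1],vx[0]))%180,"dz/dl",np.polyfit(l,w[:,2],1)[0],"u at r=0",(vx[2]-vx[3]/vx[1]*vx[0]))
    # world direction of panel's front/rear: finger-joint row edge
    k=(h>.0)&(h<.008)&(v<-.04)&(v>-.16)&(abs(u)<.1)
    b=np.c_[u[k],v[k]].astype(np.float32)*1000;print(" panel rect",cv2.minAreaRect(b))
```

```text
top 175 ((-0.36220788955688477, -62.29492950439453), (50.203956604003906, 17.35794448852539), 88.83169555664062) line cw 90.80243 dz/dl -0.007809300217792691 u at r=0 0.82320225
 panel rect ((-23.854103088378906, -101.91606140136719), (152.2997283935547, 116.13318634033203), 0.06294787675142288)
scene 106 ((2.308544158935547, -61.910133361816406), (19.146747589111328, 51.07162094116211), 5.0174407958984375) line cw 93.306564 dz/dl 0.0029594766108877913 u at r=0 7.5999336
 panel rect ((-22.452102661132812, -100.7516860961914), (118.36580657958984, 155.03372192382812), 89.9976577758789)
```

The arm is at about 90° and level, so it is at its stop. The key is home (h ≈ 0, 6.5° lean, within the 12.6° limit), released, and the neighbours were not approached.

```bash
python3 -c "
from cell import arm
print(arm.sign_off())"
```

```text
the job is handed in; nothing more can be done
None
```

I handed the job in at about 19 s. By my last measurements the key stands home and released in the knob, leaning about 6.5° (limit 12.6°), and the arm lies level across the panel at about 90°. The sign-off gave no verdict, and I did not re-measure the neighbours.

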